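Roll cut pipes into a carrier, bar it shut and stack the next tray

ROBOT

A 6-joint arm with a two-finger parallel gripper is mounted at the origin on a cart in front of the work surface, level with it; the furniture and walls round the work are solid. World frame = base frame: x ahead of the robot, y to its left, z up, the work surface at z = 0. Lengths are in m, angles in rad, forces in N, time in s.
With the tool pointing down it reaches from about 0.35 to 0.8 m from the base axis. Payload 7.3 kg.
Tool frame: the origin (TCP) lies at the very end of the fingers, on their centre line; the grasp point (between the pads) lies 19 mm behind it (arm.grip_depth is the distance from the TCP to the grasp point, in m); z points along the fingers, y is the line along which they close (so a half turn about z gives the same grasp; the last joint's range is limited). The gripper opens to 85 mm and grips with 20 to 120 N. Pads are 22 mm wide; open, the fingers measure 114 mm over their backs; the gripper's body (76 mm by 85 mm) begins 54 mm behind the grasp point. The pads swing forward as they close: fully open they stand 13 mm farther back than shut.
Start: joints at [1.01, 0.342, 1.524, -0, 1.275, -0.146], TCP at [0.212, 0.481, 0.231] pointing down, gripper open.
Joint ranges: [-2.53, 2.53], [-0.77, 2.02], [0.04, 2.7], [-1, 4.14], [0.28, 2.66], [-3.11, 3.11]. Speed limits (rad/s): [2.57, 2.57, 3.14, 3.14, 3.14, 3.14].

INTERFACE

Orientations are given as a unit quaternion [w, x, y, z].
In Python, from cell import arm gives the robot as it stands.
- The arm moves only by the shell command python3 shift.py 'ROWS'. ROWS is a JSON list of rows, 1 to 5 of them, each an object with the fields finger_gap (the finger opening in m), x, y, z (the shift in m), turn (a turn about the tool's z in rad); a field left out counts as zero (the opening has to be given); each row is the pose to reach, as a shift and turn from the pose commanded when the command began, along the tool's axes at that moment; what a row does not reach only later rows make up. A row lasts 1/8 s, in which the tool goes at most 0.0625 m and 0.188 rad, less where a joint would pass 70% of its speed; a pose out of reach is approached as far as the arm can. The fingers move at their own pace and stop on an object; the grip force is fixed at half the most. Time passes only in rows, so rows that do not move let the fingers close. It prints the time, the measured TCP pose, the force, the opening and the grip force at its end. Input that does not fit is refused with a message, and nothing moves.
- arm.get_state(): the state, without advancing time (a new reading comes with each control period).
- arm.grab_frame(name): name is "scene" or "top"; returns the picture (400x640x3 uint8, red, green, blue); there is no depth.
- arm.get_calibration(name): a dict with "mtx" (3x3 intrinsics, pixels), "position" and "rotation" of the camera in the world. Camera axes: x right, y up, looking along -z (the intrinsics and any distortion apply to the point x, -y, -z); pixel columns grow to the right and rows downward; lengths in m; the calibration is good to about 2 mm. A picture is of the moment at which its call begins. get_calibration takes no time and is no camera call.
- arm.close_job(): hands the job in; it is judged then, once.
The state is a dict: "t": time; "qpos": joint angles; "dq": joint speeds; "effort": joint torques, N m; "ee_pos": TCP position; "tool_rot": TCP orientation; "wrist_force": force on the tool from outside, world axes, zero at the start; "wrist_torque": the same for the moment, N m; "grip_width": finger opening in m; "finger_force": force on a finger pad.
Only numpy, scipy, OpenCV 4.12 (cv2) and the standard library are available. Lean on these libraries where they do the work, as an engineer would, in place of code of your own. Each camera call takes 0.05 s, during which the arm holds its last target. There are 200 camera calls.

TASK

Pack the two cut pipes that lie on the bench into the wooden carrier: roll them there, never lifting them, the pipe nearer the carrier first, over the sill and up against the back stop, then the other one in against it. Then tip the upright steel bar over so that it drops across the open front and keeps them in, and stack the handled tray on top, either way round, with its four corner pins fully down in the sockets of the carrier's posts. Do not knock over the two black couplings standing behind.

Things in the scene. Friction and masses are not known exactly. Their poses are not given: they have to be found in the camera images.
- carrier: plywood carrier, fixed to the bench. Origin: centre of its underside, at z = 0. +x points from its open front to the back stop (the way the pipes roll in), +y left of that, z up. Footprint 96 (x) by 192 (y) mm. Inner faces of the side boards at y = +-70 mm; boards and back stop 52 mm high. A steel sill ramp, as wide as the opening, slopes from the floor's front edge down to the bench at x = -78 mm
- carrier_floor (a point): centre of the carrier's floor top, 4 mm above the bench, straight above the carrier's origin, same axes. The floor runs from x = -48 to the back stop's face at x = +36 mm
- carrier_socket (a point): mouth of one of four square sockets, 15 mm wide with a small chamfer and 20 mm deep, in the flat tops (58 mm above the bench) of the carrier's four corner posts (26 x 26 mm). This one is at carrier x = -35, y = +83 mm; the posts stand at x = +-35, y = +-83 mm
- bar (a joint): angle (rad) of the steel drop bar about its level hinge: 0 shut (lying along the carrier's +y, straight across the open front, on a stop), 1.57 upright; it swings in the carrier's y-z plane. It starts standing, leaning 0.13 to 0.25 rad outward (toward carrier -y), and stays there. Pushed about 0.2 rad past upright toward carrier +y it falls shut by itself in 1 to 2 s
- bar_hinge (a point): hinge axis of the bar (along the carrier's x), in front of the front right post: carrier x = -54.5, y = -92 mm, 27 mm above the bench; does not move. The bar is 8 mm thick (carrier x), 14 mm wide and reaches 178 mm from the hinge, so upright its top is 205 mm above the bench. Shut, its inner face is at carrier x = -50.5 mm
- bar_sleeve (a point): middle of the black rubber sleeve near the bar's end (34 mm long, 10.5 x 16.5 mm), 158 mm from the hinge; moves with the bar. Push here, from outside
- thick_pipe_mid (a point): middle of the thick pipe: light grey tube 42 mm in outer diameter, 118 mm long, 0.25 to 0.45 kg, lying on the bench in front of the carrier, roughly along the carrier's y. The point is on its axis; its z axis is the pipe's axis (x and y turn as it rolls). It rolls easily; treat it as solid, do not reach into its ends
- thin_pipe_mid (a point): middle of the thin pipe: brownish grey tube 34 mm in outer diameter, 88 mm long, about 0.2 kg, lying the same way; point and axes likewise. Either pipe may be the one nearer the carrier; they lie about 84 mm apart, the nearer about 100 mm from the carrier's origin
- tray: loose plywood tote tray, 0.35 to 0.5 kg, 96 mm (its x) by 192 mm (its y). Origin: centre, level with its pin tips; z up. It stands on four round-nosed steel pins 10 mm in diameter, 14 mm long, at x = +-35, y = +-83 mm; underside 14 mm, rim 50 mm above the origin. Stacked, the underside rests on the post tops and the origin is 44 mm above the carrier's. Same after half a turn
- tray_handle (a point): middle of the tray's handle, a wooden rod 18 mm in diameter along the tray's y, 176 mm long, its axis 88 mm above the tray's origin, with 57 mm of free height below it; grasp it here across the tray's x. Mind the saw's crank beside it: its three handles, 90 to 235 mm above the bench, jut out to world x = 0.51 m between y = -0.37 and -0.20 m
- coupling_l: black pipe coupling standing upright behind the carrier as seen from the robot, 41 mm across, 66 mm high; origin: centre of its foot, z up. Leave it standing
- coupling_r: second such coupling. Leave it standing

How it is judged:
By the outcome, as a careful person would: the job done as asked, in the order asked, and still so for the second after the job is handed in, with the robot touching nothing.
It also fails if it takes over 72 s, if anything falls off the work surface, if the arm or the gripper's body presses on something with over 40 N, if the wrist force passes 120 N, or if a joint passes its speed limit or range.

## Working session

There is one attempt and no reset: what is moved stays moved. The work goes in short steps, Python scripts to look and compute and a shell command to move; the robot and the scene stay as the last step left them, time stands still between calls to the robot, and variables do not carry over. Pictures are saved under pics/ and viewed, at most 10 in all, crops included, and the job is handed in when it is done.

```bash
ls; mkdir -p pics
python3 - <<'E'
from cell import arm
import cv2,numpy as np
for n in("scene","top"):
    f=arm.grab_frame(n); cv2.imwrite(f"pics/{n}0.png",f[:,:,::-1])
    c=arm.get_calibration(n); print(n,{k:np.round(v,4).tolist() if not isinstance(v,str) else v for k,v in c.items()})
s=arm.get_state(); print(s)
E
```

```text
cell.py
pics
shift.py
scene {'mtx': [[455.1243, 0.0, 321.3775], [0.0, 455.1243, 197.4667], [0.0, 0.0, 1.0]], 'position': [-0.0062, -0.8731, 0.7955], 'rotation': [0.8569, 0.4068, -0.1454, -0.2814]}
top {'mtx': [[417.4835, 0.0, 315.5912], [0.0, 417.4835, 199.2139], [0.0, 0.0, 1.0]], 'position': [0.4251, -0.1817, 1.1584], 'rotation': [-0.704, -0.0441, 0.0371, 0.7079]}
{'t': 0.1, 'qpos': array([ 1.00998767e+00,  3.42634014e-01,  1.52491223e+00, -8.28704841e-06,
        1.27538324e+00, -1.45983306e-01]), 'dq': array([ 0.00097292, -0.00156524, -0.00233748,  0.00041268, -0.00022745,
        0.00098922]), 'effort': array([ 1.57930052e-03, -4.34445190e+01, -2.46491718e+01, -1.90869932e-04,
        4.68701401e-03,  9.52584998e-06]), 'ee_pos': array([0.21137752, 0.48018648, 0.23070856]), 'tool_rot': array([-2.27611186e-04,  2.05927493e-01,  9.78567024e-01, -6.28481757e-04]), 'wrist_force': array([0.11602278, 0.47189142, 0.57290599]), 'wrist_torque': array([-0.01638101, -0.00867887,  0.01847552]), 'finger_force': 0.0, 'grip_width': 0.08518812251267692}
```

View pics/scene0.png

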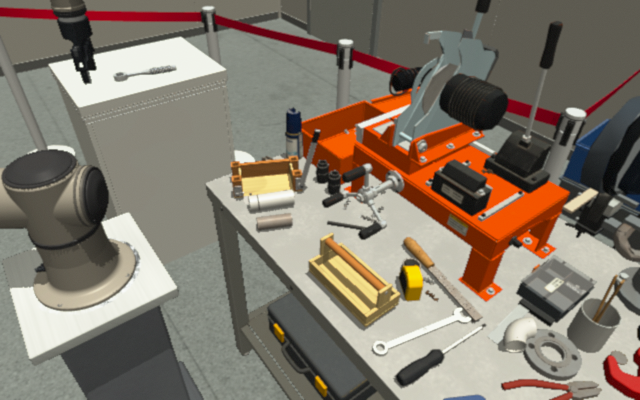

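View pics/top0.png

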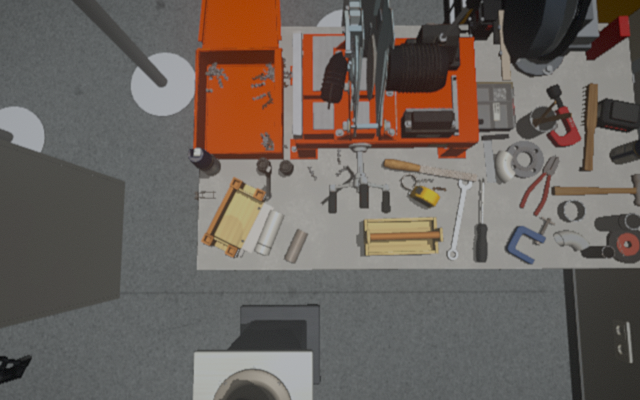

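The scene view shows the carrier at about (265,175), pipes at (270,201) and (273,221), and the tray at (350,280). In the top view the carrier is at (235,216), the thick pipe at (269,231), the thin pipe at (297,246) and the tray at (402,237). The thick pipe is nearer the carrier. Next I'll enlarge both views.

Run:
```python
import cv2
t=cv2.imread('pics/top0.png')[150:270,190:350]; cv2.imwrite('pics/tc.png',cv2.resize(t,None,fx=5,fy=5,interpolation=cv2.INTER_CUBIC))
t=cv2.imread('pics/scene0.png')[100:250,210:410]; cv2.imwrite('pics/sc.png',cv2.resize(t,None,fx=4,fy=4,interpolation=cv2.INTER_CUBIC))
```

```text
(no output)
```

View pics/tc.png

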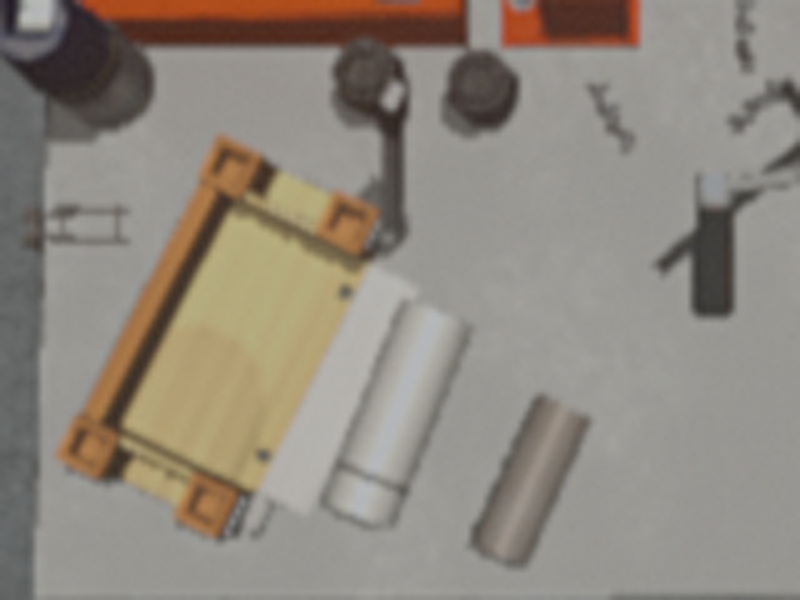

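View pics/sc.png

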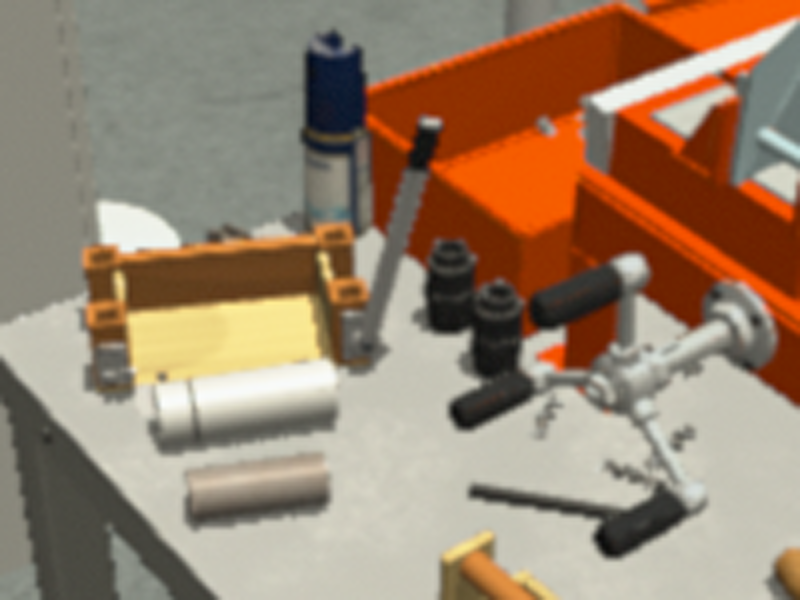

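The crops show the four sockets, the leaning bar and both pipes clearly. Top-crop sockets are at (92,447), (233,167), (208,506) and (350,225). In the scene crop they are at (101,257), (334,234), (108,316) and (349,290). The bar's sleeve is by (393,97) in top and (425,145) in scene. Next: rays, a rigid fit, and colour masks for the pipes and tray.

```bash
cat > h.py <<'E'
from cell import arm
import cv2,numpy as np
from scipy.spatial.transform import Rotation as R
def cam(n):
    c=arm.get_calibration(n); q=c['rotation']; q=np.array(q,float)
    return c['mtx'],np.array(c['position']),(q if q.shape==(3,3) else R.from_quat(q,scalar_first=True).as_matrix())
CAM={n:cam(n) for n in('scene','top')}
def ray(n,uv):
    K,p,M=CAM[n]; v=np.linalg.solve(K,np.r_[uv,1]); d=M@(v*[1,-1,-1]); return p,d/np.linalg.norm(d)
def plane(n,uv,z):
    p,d=ray(n,uv); return p+d*(z-p[2])/d[2]
def tri(a,b):  # scene px, top px
    (p,d),(q,e)=ray('scene',a),ray('top',b)
    s=np.linalg.lstsq(np.c_[d,-e],q-p,rcond=None)[0]; A,B=p+d*s[0],q+e*s[1]
    return (A+B)/2,np.linalg.norm(A-B)
def proj(n,P):
    K,p,M=CAM[n]; v=M.T@(np.asarray(P)-p)*[1,-1,-1]; return (K@v)[:2]/v[2]
def fit2d(m,w):
    m,w=np.array(m),np.array(w)[:,:2]; mc,wc=m.mean(0),w.mean(0); a,b=m-mc,w-wc
    th=np.arctan2((a[:,0]*b[:,1]-a[:,1]*b[:,0]).sum(),(a*b).sum()); c,s=np.cos(th),np.sin(th)
    o=wc-np.array([[c,-s],[s,c]])@mc; r=w-(m@np.array([[c,-s],[s,c]]).T+o)
    return o,th,r
T=lambda u,v:((u+.5)/5-.5+190,(v+.5)/5-.5+150)
S=lambda u,v:((u+.5)/4-.5+210,(v+.5)/4-.5+100)
E
cat > m1.py <<'E'
from h import *
mod=[(.035,.083),(.035,-.083),(-.035,.083),(-.035,-.083)]
tp=[T(92,447),T(233,167),T(208,506),T(350,225)]; sp=[S(101,257),S(334,234),S(108,316),S(349,290)]
w=[tri(a,b) for a,b in zip(sp,tp)]
for x in w: print('socket',x[0].round(4),round(x[1],4))
for nm,W in(('tri',[x[0] for x in w]),('top',[plane('top',b,.058) for b in tp]),('scene',[plane('scene',a,.058) for a in sp])):
    o,th,r=fit2d(mod,W); print(nm,o.round(4),round(th,4),np.abs(r).max().round(4))
o,th,_=fit2d(mod,[x[0] for x in w]); c,s=np.cos(th),np.sin(th); Rm=np.array([[c,-s],[s,c]])
loc=lambda P:((np.asarray(P)[:2]-o)@Rm).round(4)
for nm,quad,z in(('thick',[(410,300),(468,325),(390,525),(325,505)],.021),('thin',[(543,397),(590,422),(520,567),(473,543)],.017)):
    W=[plane('top',T(*p),z) for p in quad]; m=np.mean(W,0); a=(W[0]+W[1]-W[2]-W[3])/2
    print(nm,m.round(4),'local',loc(m),'axis ang',np.arctan2(a[1],a[0]).round(3),'len',np.linalg.norm(a).round(3))
print('thick sc',plane('scene',S(247,403),.021).round(4),'thin sc',plane('scene',S(258,485),.017).round(4))
b=tri(S(425,145),T(393,105)); print('bar near sleeve',b, loc(b[0]))
b=tri(S(430,123),T(393,95)); print('bar tip',b, loc(b[0]))
print('hinge world',o+Rm@[-.0545,-.092])
for n in('scene','top'):
    im=cv2.imread(f'pics/{n}0.png'); hsv=cv2.cvtColor(im,cv2.COLOR_BGR2HSV)
    sub=(slice(225,330),slice(300,410)) if n=='scene' else (slice(205,265),slice(355,450))
    hs=hsv[sub]
    for nm,lo,hi in(('handle',(5,110,60),(16,215,255)),('wood',(17,60,80),(30,255,255))):
        m=cv2.inRange(hs,lo,hi); k,l,st,ce=cv2.connectedComponentsWithStats(m)
        i=1+st[1:,4].argmax(); ys,xs=np.where(l==i); r=cv2.minAreaRect(np.c_[xs,ys].astype(np.float32))
        off=np.array([sub[1].start,sub[0].start]); print(n,nm,st[i,4],'box',(cv2.boxPoints(r)+off).round(1).tolist())
    cv2.imwrite(f'pics/tray_{n}.png',cv2.resize(im[sub],None,fx=5,fy=5,interpolation=cv2.INTER_CUBIC))
a=cv2.imread('pics/tray_scene.png'); b=cv2.imread('pics/tray_top.png'); b=cv2.copyMakeBorder(b,0,max(0,a.shape[0]-b.shape[0]),0,0,cv2.BORDER_CONSTANT)
cv2.imwrite('pics/tray.png',cv2.resize(np.hstack([a,b]),None,fx=.78,fy=.78))
print(CAM['top'][2][:,2])
E
python3 m1.py
```

```text
socket [0.448  0.1126 0.0589] 0.0012
socket [0.5967 0.0402 0.0606] 0.0
socket [0.4181 0.0506 0.0574] 0.0014
socket [ 0.5656 -0.0229  0.0608] 0.0012
tri [0.5071 0.0451] 1.1137 0.0009
top [0.5072 0.0454] 1.1147 0.0009
scene [0.5084 0.0467] 1.1345 0.0007
thick [ 0.4668 -0.0443  0.021 ] local [-0.098  -0.0033] axis ang -0.378 len 0.118
thin [ 0.4293 -0.1166  0.017 ] local [-0.1795 -0.0015] axis ang -0.452 len 0.087
thick sc [ 0.4678 -0.0447  0.021 ] thin sc [ 0.4319 -0.1149  0.017 ]
bar near sleeve (array([ 0.60561016, -0.05885354,  0.18089652]), np.float64(0.0038665861634465306)) [-0.0498 -0.1343]
bar tip (array([ 0.60743397, -0.06103057,  0.19766032]), np.float64(0.003394380694044499)) [-0.051  -0.1369]
hinge world [ 0.56560879 -0.04441122]
scene handle 586 box [[323.3, 242.0], [328.7, 235.8], [384.8, 285.1], [379.4, 291.2]]
scene wood 3638 box [[298.5, 260.5], [333.0, 226.0], [404.0, 297.0], [369.5, 331.5]]
top handle 454 box [[369.9, 233.3], [438.9, 230.7], [439.2, 237.6], [370.2, 240.2]]
top wood 2142 box [[363.3, 218.9], [436.3, 216.7], [437.4, 253.2], [364.4, 255.3]]
[-0.11474817 -0.00956979  0.99334852]
```

View pics/tray.png

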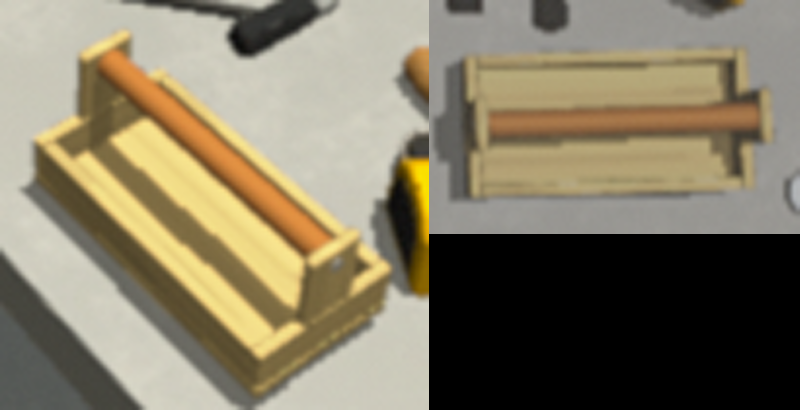

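Run:
```python
from h import *
c,d=tri((354.0,263.5),(404.5,235.5)); print('mid',c.round(4),d)
A,B=[plane('top',(u,v),.088) for u,v in((370.05,236.75),(439.05,234.15))]; print('top ends@.088',A.round(4),B.round(4),((A+B)/2).round(4),np.linalg.norm(A-B))
A,B=[plane('scene',(u,v),.088) for u,v in((326,238.9),(382.1,288.1))]; print('scene ends@.088',A.round(4),B.round(4),((A+B)/2).round(4),np.linalg.norm(A-B))
Bx=np.array([[363.3,218.9],[436.3,216.7],[437.4,253.2],[364.4,255.3]]); 
W=np.array([plane('top',p,.05) for p in Bx]); print('rim@.05',W.round(4).tolist(),W.mean(0).round(4))
s=arm.get_state(); M=R.from_quat(s['tool_rot'],scalar_first=True).as_matrix(); print(M.round(3))
```

```text
mid [ 0.4544 -0.3973  0.0906] 0.0004987322749357355
top ends@.088 [ 0.4515 -0.3099  0.088 ] [ 0.4572 -0.4856  0.088 ] [ 0.4544 -0.3978  0.088 ] 0.1758577414470454
scene ends@.088 [ 0.4534 -0.3022  0.088 ] [ 0.459  -0.4794  0.088 ] [ 0.4562 -0.3908  0.088 ] 0.17729455547700354
rim@.05 [[0.4998, -0.2975, 0.05], [0.5045, -0.4909, 0.05], [0.4085, -0.4902, 0.05], [0.404, -0.2986, 0.05]] [ 0.4542 -0.3943  0.05  ]
[[-0.915  0.403 -0.001]
 [ 0.403  0.915 -0.001]
 [ 0.    -0.001 -1.   ]]
```

The tray's handle mid is at (0.4545,-0.397,0.090), yaw about 0.03. The crank handles lie above it in the top view. The carrier is at (0.507,0.045), yaw 1.114, with its sockets at z≈0.059. I'll move to the gap behind the thick pipe.

```bash
cat > g.py <<'E'
import sys
from h import *
O=np.array([.5071,.0453]); TH=1.114
def w(lx,ly): return O+np.array([[np.cos(TH),-np.sin(TH)],[np.sin(TH),np.cos(TH)]])@[lx,ly]
def go(x,y,z,psi):
    s=arm.get_state(); M=R.from_quat(s['tool_rot'],scalar_first=True).as_matrix()
    d=M.T@(np.array([x,y,z])-s['ee_pos']); t=np.arctan2(M[1,1],M[0,1])-psi; t=(t+np.pi)%(2*np.pi)-np.pi
    print('t',round(s['t'],2),'shift',d.round(4),'turn',round(t,3))
if __name__=='__main__':
    a=sys.argv; v=list(map(float,a[2:6]))
    if a[1]=='c': v[:2]=w(*v[:2])
    go(*v)
E
python3 shift.py '[{"finger_gap": 0.04, "x": -0.18, "y": -0.17, "turn": 0.8}, {"finger_gap": 0.04, "x": -0.18, "y": -0.17, "turn": 0.8}, {"finger_gap": 0.04, "x": -0.18, "y": -0.17, "turn": 0.8}, {"finger_gap": 0.04, "x": -0.18, "y": -0.17, "turn": 0.8}, {"finger_gap": 0.04, "x": -0.18, "y": -0.17, "turn": 0.8}]'; python3 g.py c -0.141 -0.003 0.1 -0.457
```

```text
t: 0.72
ee_pos: [0.3091, 0.249, 0.2312]
tool_rot: [0.0, 0.575, 0.818, -0.0]
wrist_force: [-0.1, 0.0, -0.4]
grip_width: 0.0397
finger_force: 0.0
t 0.72 shift [-0.3588  0.0179  0.1315] turn 0.803
```

```bash
python3 shift.py '[{"finger_gap": 0.04, "x": -0.3588, "y": 0.0179, "turn": 0.803}, {"finger_gap": 0.04, "x": -0.3588, "y": 0.0179, "turn": 0.803}, {"finger_gap": 0.04, "x": -0.3588, "y": 0.0179, "turn": 0.803}, {"finger_gap": 0.04, "x": -0.3588, "y": 0.0179, "turn": 0.803}, {"finger_gap": 0.04, "x": -0.3588, "y": 0.0179, "z": 0.05, "turn": 0.803}]'; python3 shift.py '[{"finger_gap": 0.04}, {"finger_gap": 0.04}]' ;python3 g.py c -0.141 -0.003 0.01 -0.457
```

```text
t: 1.35
ee_pos: [0.4306, -0.032, 0.2063]
tool_rot: [0.002, 0.847, 0.531, 0.002]
wrist_force: [0.5, 0.3, -0.3]
grip_width: 0.0398
finger_force: 0.0
t: 1.6
ee_pos: [0.4285, -0.0293, 0.205]
tool_rot: [-0.001, 0.846, 0.533, -0.0]
wrist_force: [-0.0, -0.8, 0.2]
grip_width: 0.0402
finger_force: 0.0
t 1.6 shift [-0.0398  0.0406  0.1949] turn 0.009
```

```bash
python3 shift.py '[{"finger_gap": 0.04, "x": -0.0398, "y": 0.0406, "turn": 0.009}, {"finger_gap": 0.04, "x": -0.0398, "y": 0.0406, "z": 0.05, "turn": 0.009}, {"finger_gap": 0.04, "x": -0.0398, "y": 0.0406, "z": 0.11, "turn": 0.009}, {"finger_gap": 0.04, "x": -0.0398, "y": 0.0406, "z": 0.12, "turn": 0.009}, {"finger_gap": 0.04, "x": -0.0398, "y": 0.0406, "z": 0.12, "turn": 0.009}]';python3 g.py c -0.141 -0.003 0.01 -0.457
python3 - <<'E'
from h import *
f=[arm.grab_frame(n)[:,:,::-1] for n in('top','scene')]
a=cv2.resize(f[0][150:270,190:350],None,fx=2.5,fy=2.5,interpolation=2); b=cv2.resize(f[1][100:250,210:410],None,fx=2,fy=2,interpolation=2)
cv2.imwrite('pics/a1.png',np.hstack([a,b]))
E
```

```text
t: 2.22
ee_pos: [0.4489, -0.0822, 0.0863]
tool_rot: [0.0, 0.848, 0.53, 0.0]
wrist_force: [1.2, -0.1, 1.5]
grip_width: 0.0398
finger_force: 0.0
t 2.23 shift [-0.0009 -0.0011  0.0763] turn 0.003
```

View pics/a1.png

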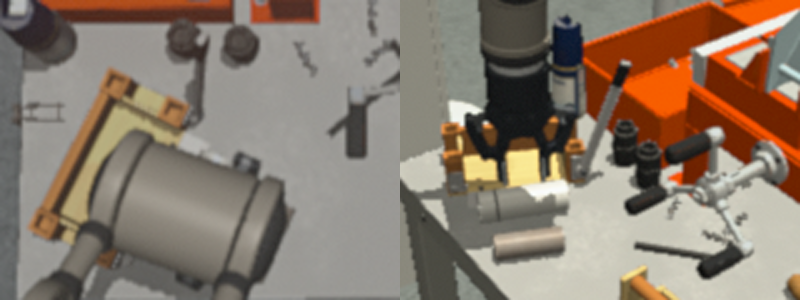

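The gripper is over the gap between the pipes and both pipes are untouched (scene half: thick pipe at (523,205), thin at (528,243)). I'll descend and push.

```bash
python3 shift.py '[{"finger_gap": 0.04, "y": -0.001, "z": 0.05}, {"finger_gap": 0.04, "y": -0.001, "z": 0.075}, {"finger_gap": 0.04, "y": -0.001, "z": 0.076}, {"finger_gap": 0.04, "x": 0.01, "y": -0.001, "z": 0.076}, {"finger_gap": 0.04, "x": 0.02, "y": -0.001, "z": 0.076}]'; python3 shift.py '[{"finger_gap": 0.04, "x": 0.012}, {"finger_gap": 0.04, "x": 0.024}, {"finger_gap": 0.04, "x": 0.036}, {"finger_gap": 0.04, "x": 0.046}, {"finger_gap": 0.04, "x": 0.056}]';python3 shift.py '[{"finger_gap": 0.04, "x": 0.009}, {"finger_gap": 0.04, "x": 0.018}, {"finger_gap": 0.04, "x": 0.027}, {"finger_gap": 0.04, "x": 0.035}, {"finger_gap": 0.04, "x": 0.042}]'; python3 g.py c -0.017 -0.003 0.01 -0.457
```

```text
t: 2.95
ee_pos: [0.4578, -0.0643, 0.0109]
tool_rot: [0.001, 0.849, 0.529, 0.001]
wrist_force: [0.5, -0.3, 0.0]
grip_width: 0.0399
finger_force: 0.0
t: 3.58
ee_pos: [0.4812, -0.0135, 0.0092]
tool_rot: [-0.0, 0.849, 0.529, 0.0]
wrist_force: [-0.0, -0.9, 0.7]
grip_width: 0.0401
finger_force: 0.0
t: 4.2
ee_pos: [0.4996, 0.0239, 0.0093]
tool_rot: [-0.0, 0.849, 0.529, -0.0]
wrist_force: [-0.2, -0.4, 0.0]
grip_width: 0.0399
finger_force: 0.1
t 4.2 shift [ 0.0055  0.0003 -0.0007] turn 0.001
```

```bash
python3 shift.py '[{"finger_gap": 0.04, "x": 0.003}, {"finger_gap": 0.04, "x": 0.006}, {"finger_gap": 0.04, "x": 0.006}, {"finger_gap": 0.04, "x": 0.006}]'; python3 shift.py '[{"finger_gap": 0.04, "x": 0.003}, {"finger_gap": 0.04, "x": 0.003}]' | grep -E 'ee_pos|wrist'
python3 - <<'E'
from h import *
f=[arm.grab_frame(n)[:,:,::-1] for n in('top','scene')]
a=cv2.resize(f[0][150:270,190:350],None,fx=2.5,fy=2.5,interpolation=2); b=cv2.resize(f[1][100:250,210:410],None,fx=2,fy=2,interpolation=2)
cv2.imwrite('pics/a2.png',np.hstack([a,b]))
E
```

```text
t: 4.7
ee_pos: [0.5021, 0.0287, 0.0093]
tool_rot: [-0.0, 0.849, 0.529, 0.0]
wrist_force: [-0.3, -0.5, -0.6]
grip_width: 0.0403
finger_force: 0.1
ee_pos: [0.5031, 0.0315, 0.0092]
wrist_force: [-1.9, -2.2, 1.1]
```

View pics/a2.png

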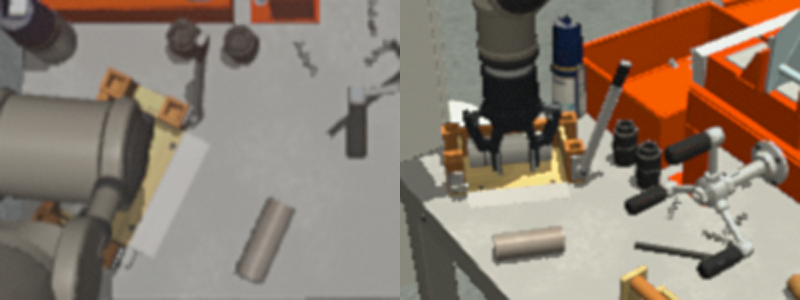

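The thick pipe is in the carrier behind the fingers, and the 3 N force shows it is against the back stop. Next is the thin pipe (scene half (528,243)).

```bash
python3 shift.py '[{"finger_gap": 0.04, "x": -0.015}, {"finger_gap": 0.04, "x": -0.03, "z": -0.05}, {"finger_gap": 0.04, "x": -0.06, "z": -0.09}, {"finger_gap": 0.04, "x": -0.12, "z": -0.09}, {"finger_gap": 0.04, "x": -0.18, "z": -0.09}]' | grep ee_; python3 shift.py '[{"finger_gap": 0.04, "x": -0.024}, {"finger_gap": 0.04, "x": -0.024, "z": 0.04}, {"finger_gap": 0.04, "x": -0.024, "z": 0.089}, {"finger_gap": 0.04, "x": -0.024, "z": 0.089}, {"finger_gap": 0.04, "x": -0.014, "z": 0.089}]' |grep -E 'ee_|force'; python3 g.py c -0.051 -0.0015 0.01 -0.457
```

```text
ee_pos: [0.4236, -0.1319, 0.1]
ee_pos: [0.4186, -0.1432, 0.0114]
wrist_force: [0.2, 0.5, 0.1]
finger_force: 0.0
t 6.3 shift [ 0.1572 -0.0023  0.0014] turn -0.0
```

```bash
python3 shift.py '[{"finger_gap": 0.04, "x": 0.012, "y": -0.002}, {"finger_gap": 0.04, "x": 0.024, "y": -0.002}, {"finger_gap": 0.04, "x": 0.036, "y": -0.002}, {"finger_gap": 0.04, "x": 0.048, "y": -0.002}, {"finger_gap": 0.04, "x": 0.06, "y": -0.002}]'|grep -E 'ee_|wr';python3 shift.py '[{"finger_gap": 0.04, "x": 0.012}, {"finger_gap": 0.04, "x": 0.024}, {"finger_gap": 0.04, "x": 0.036}, {"finger_gap": 0.04, "x": 0.047}, {"finger_gap": 0.04, "x": 0.057}]' |grep -E 'ee_|wr';python3 shift.py '[{"finger_gap": 0.04, "x": 0.008}, {"finger_gap": 0.04, "x": 0.016}, {"finger_gap": 0.04, "x": 0.024}, {"finger_gap": 0.04, "x": 0.030}, {"finger_gap": 0.04, "x": 0.034}]' |grep -E 'ee_|wr'; python3 g.py c -0.051 -0.0015 0.01 -0.457
```

```text
ee_pos: [0.443, -0.087, 0.0103]
wrist_force: [0.2, -0.5, 1.1]
ee_pos: [0.468, -0.0363, 0.0104]
wrist_force: [-0.9, -2.6, 1.8]
ee_pos: [0.4828, -0.0058, 0.0102]
wrist_force: [-0.3, -1.0, -0.2]
t 8.18 shift [0.0056 0.0008 0.0002] turn 0.001
```

```bash
for i in 1 2 ; do python3 shift.py '[{"finger_gap": 0.04, "x": 0.002}, {"finger_gap": 0.04, "x": 0.004}, {"finger_gap": 0.04, "x": 0.004}]' |grep -E 'ee_|wr'; done;  python3 g.py c -0.051 -0.0015 0.01 -0.457
```

```text
ee_pos: [0.4844, -0.0026, 0.0103]
wrist_force: [0.1, 0.4, -0.5]
ee_pos: [0.4862, 0.0011, 0.0103]
wrist_force: [0.3, -0.2, 0.1]
t 8.93 shift [-0.0021  0.0007  0.0003] turn 0.001
```

```bash
for i in 1 2 ; do python3 shift.py '[{"finger_gap": 0.04, "x": 0.001}, {"finger_gap": 0.04, "x": 0.002}, {"finger_gap": 0.04, "x": 0.002}]' |grep -E 'ee_|wr'; done;  python3 g.py c -0.051 -0.0015 0.01 -0.457
```

```text
ee_pos: [0.4867, 0.0021, 0.0103]
wrist_force: [-2.4, -5.3, 0.8]
ee_pos: [0.4868, 0.0022, 0.0102]
wrist_force: [-4.9, -14.9, 3.3]
t 9.68 shift [-0.0034  0.0008  0.0003] turn 0.002
```

Both pipes are packed (15 N contact). I'll retreat, close the fingers, go up and over to the outside of the bar.

```bash
python3 shift.py '[{"finger_gap": 0.04, "x": -0.006}, {"finger_gap": 0.04, "x": -0.025, "z": -0.03}, {"finger_gap": 0.0, "x": -0.025, "z": -0.09}, {"finger_gap": 0.0, "x": -0.025, "z": -0.15}, {"finger_gap": 0.0, "x": -0.025, "z": -0.21}]' | grep ee_; python3 shift.py '[{"finger_gap": 0, "z": -0.04}, {"finger_gap": 0, "y": 0.05, "z": -0.04}, {"finger_gap": 0, "x": 0.01, "y": 0.11, "z": -0.04}, {"finger_gap": 0, "x": 0.02, "y": 0.175, "z": -0.04}, {"finger_gap": 0, "x": 0.02, "y": 0.175, "z": -0.04}]' |grep -E 'ee_|wr'; python3 g.py c -0.0545 -0.178 0.155 -0.457
python3 - <<'E'
from h import *
f=[arm.grab_frame(n)[:,:,::-1] for n in('top','scene')]
a=cv2.resize(f[0][150:270,190:350],None,fx=2.5,fy=2.5,interpolation=2); b=cv2.resize(f[1][100:250,210:410],None,fx=2,fy=2,interpolation=2)
cv2.imwrite('pics/a3.png',np.hstack([a,b]))
E
```

```text
ee_pos: [0.4766, -0.0177, 0.2223]
ee_pos: [0.6452, -0.0781, 0.2565]
wrist_force: [-1.5, -0.3, -0.4]
t 10.93 shift [-0.0046 -0.      0.1015] turn 0.0
```

View pics/a3.png

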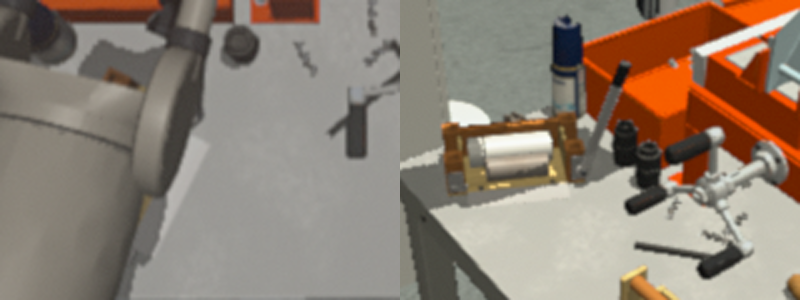

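Both pipes sit in the carrier and the bar still leans out; couplings stand at (625,143) and (648,163). I'll descend outside the sleeve and push toward carrier +y.

```bash
python3 shift.py '[{"finger_gap": 0, "x": -0.004, "z": 0.05}, {"finger_gap": 0, "x": -0.004, "z": 0.1}, {"finger_gap": 0, "x": -0.004, "z": 0.101}, {"finger_gap": 0, "x": -0.004, "y": -0.01, "z": 0.101}, {"finger_gap": 0, "x": -0.004, "y": -0.022, "z": 0.101}]'|grep -E 'ee_|wr'; python3 shift.py '[{"finger_gap": 0, "y": -0.015}, {"finger_gap": 0, "y": -0.03}, {"finger_gap": 0, "y": -0.045}, {"finger_gap": 0, "y": -0.06}, {"finger_gap": 0, "y": -0.075}]' |grep -E 'ee_|wr'; python3 g.py c -0.0545 -0.07 0.155 -0.457
```

```text
ee_pos: [0.6214, -0.0706, 0.1619]
wrist_force: [0.2, 0.6, -0.4]
ee_pos: [0.5535, -0.0374, 0.1617]
wrist_force: [-0.1, -0.0, 0.5]
t 12.28 shift [-0.0008 -0.0082  0.0067] turn 0.001
```

```bash
python3 shift.py '[{"finger_gap": 0, "y": -0.015}, {"finger_gap": 0, "y": -0.025}, {"finger_gap": 0, "y": -0.025, "z": -0.05}, {"finger_gap": 0, "z": -0.1}, {"finger_gap": 0, "x": -0.06, "z": -0.1}]'|grep -E 'ee_|wr'; python3 g.py w 0.4545 -0.397 0.25 0.03
python3 - <<'E'
from h import *
f=[arm.grab_frame(n)[:,:,::-1] for n in('top','scene')]
a=cv2.resize(f[0][150:270,190:350],None,fx=2.5,fy=2.5,interpolation=2); b=cv2.resize(f[1][100:250,210:410],None,fx=2,fy=2,interpolation=2)
cv2.imwrite('pics/a4.png',np.hstack([a,b]))
E
```

```text
ee_pos: [0.5314, -0.0913, 0.2646]
wrist_force: [0.2, -1.0, -0.8]
t 12.9 shift [-0.3087  0.0639  0.0146] turn -0.481
```

View pics/a4.png

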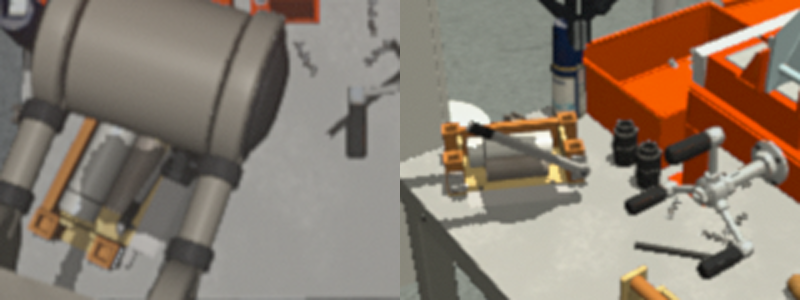

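The bar has fallen past halfway and is dropping shut; pipes and couplings are fine. I'll go to the tray.

```bash
python3 shift.py '[{"finger_gap": 0.05, "x": -0.3087, "y": 0.0639, "turn": -0.481}, {"finger_gap": 0.05, "x": -0.3087, "y": 0.0639, "turn": -0.481}, {"finger_gap": 0.05, "x": -0.3087, "y": 0.0639, "turn": -0.481}, {"finger_gap": 0.05, "x": -0.3087, "y": 0.0639, "turn": -0.481}, {"finger_gap": 0.05, "x": -0.3087, "y": 0.0639, "turn": -0.481}]'|grep -E 'ee_|wr'; python3 shift.py '[{"finger_gap": 0.05}, {"finger_gap": 0.05}, {"finger_gap": 0.05}]' |grep -E 'ee_|wr'; python3 g.py w 0.4545 -0.397 0.07 0.03
```

```text
ee_pos: [0.4521, -0.384, 0.2597]
wrist_force: [0.4, -0.9, -0.2]
ee_pos: [0.4533, -0.3814, 0.2596]
wrist_force: [0.6, -0.1, 0.2]
t 14.0 shift [-0.0157  0.0007  0.1896] turn -0.003
```

```bash
python3 shift.py '[{"finger_gap": 0.05, "x": -0.0157, "y": 0.0007, "z": 0.02}, {"finger_gap": 0.05, "x": -0.0157, "y": 0.0007, "z": 0.08}, {"finger_gap": 0.05, "x": -0.0157, "y": 0.0007, "z": 0.14}, {"finger_gap": 0.05, "x": -0.0157, "y": 0.0007, "z": 0.18}, {"finger_gap": 0.05, "x": -0.0157, "y": 0.0007, "z": 0.1896}]'|grep -E 'ee_|wr'; python3 shift.py '[{"finger_gap": 0.05}, {"finger_gap": 0}, {"finger_gap": 0}, {"finger_gap": 0}, {"finger_gap": 0}]'; python3 g.py w 0.4545 -0.397 0.07 0.03
```

```text
ee_pos: [0.4524, -0.397, 0.0658]
wrist_force: [-0.4, -0.2, -0.2]
t: 15.25
ee_pos: [0.455, -0.3995, 0.0715]
tool_rot: [0.002, 0.698, 0.716, 0.0]
wrist_force: [3.2, -0.2, 6.6]
grip_width: 0.016
finger_force: 58.7
t 15.25 shift [ 0.0026 -0.0004  0.0014] turn -0.005
```

Gripped the handle (58 N, small wrist load). I'll lift slightly, move away from the crank, then lift more.

```bash
python3 shift.py '[{"finger_gap": 0, "z": -0.02}, {"finger_gap": 0, "y": -0.02, "z": -0.04}, {"finger_gap": 0, "y": -0.05, "z": -0.07}, {"finger_gap": 0, "y": -0.07, "z": -0.11}, {"finger_gap": 0, "x": 0.02, "y": -0.07, "z": -0.12}]'|grep -E 'ee_|wr|gr'; python3 g.py w 0.40 -0.20 0.19 0.6
```

```text
ee_pos: [0.3824, -0.3818, 0.1917]
wrist_force: [1.4, 0.2, -4.2]
grip_width: 0.016
t 15.88 shift [0.1813 0.0217 0.0012] turn -0.578
```

```bash
python3 shift.py '[{"finger_gap": 0, "x": 0.05, "turn": -0.1}, {"finger_gap": 0, "x": 0.10, "y": 0.005, "turn": -0.25}, {"finger_gap": 0, "x": 0.15, "y": 0.015, "turn": -0.42}, {"finger_gap": 0, "x": 0.1813, "y": 0.0217, "turn": -0.578}, {"finger_gap": 0, "x": 0.1813, "y": 0.0217, "turn": -0.578}]'|grep -E 'ee_|wr|gr'; python3 g.py c 0 0 0.19 1.114
```

```text
ee_pos: [0.3999, -0.1954, 0.1889]
wrist_force: [-0.4, -0.9, -4.3]
grip_width: 0.0157
t 16.5 shift [ 0.1365  0.2254 -0.0008] turn -0.507
```

```bash
python3 shift.py '[{"finger_gap": 0, "x": 0.03, "y": 0.05, "turn": -0.18}, {"finger_gap": 0, "x": 0.06, "y": 0.10, "turn": -0.35}, {"finger_gap": 0, "x": 0.09, "y": 0.15, "turn": -0.507}, {"finger_gap": 0, "x": 0.12, "y": 0.20, "turn": -0.507}, {"finger_gap": 0, "x": 0.1365, "y": 0.2254, "turn": -0.507}]'|grep -E 'ee_|wr|gr'; python3 shift.py '[{"finger_gap": 0, "z": 0.02}, {"finger_gap": 0, "z": 0.04}, {"finger_gap": 0, "z": 0.04}, {"finger_gap": 0, "z": 0.04}]'|grep -E 'ee_|wr|gr'; python3 g.py c 0 0 0.15 1.114
python3 - <<'E'
from h import *
f={n:arm.grab_frame(n)[:,:,::-1] for n in('top','scene')}
for n in f: cv2.imwrite(f'pics/p_{n}.png',f[n])
a=cv2.resize(f['top'][160:260,190:310],None,fx=3.3,fy=3.3,interpolation=2); b=cv2.resize(f['scene'][110:210,220:340],None,fx=3.3,fy=3.3,interpolation=2)
cv2.imwrite('pics/a5.png',np.hstack([a,b])); print(np.hstack([a,b]).shape)
E
```

```text
ee_pos: [0.509, 0.044, 0.1888]
wrist_force: [0.7, -0.0, -4.6]
grip_width: 0.0157
ee_pos: [0.5089, 0.0413, 0.15]
wrist_force: [-0.6, -0.2, -4.6]
grip_width: 0.0163
t 17.62 shift [ 0.0034  0.0027 -0.    ] turn -0.005
(330, 792, 3)
```

Run:
```python
from h import *
f={n:cv2.imread(f'pics/p_{n}.png') for n in('top','scene')}
b=cv2.resize(f['scene'][115:205,225:325],None,fx=5,fy=5,interpolation=2); a=cv2.resize(f['top'][160:260,195:295],None,fx=3,fy=3,interpolation=2)
a=cv2.copyMakeBorder(a,0,b.shape[0]-a.shape[0],0,0,cv2.BORDER_CONSTANT)
cv2.imwrite('pics/a6.png',np.hstack([b,a]))
```

```text
(no output)
```

View pics/a6.png

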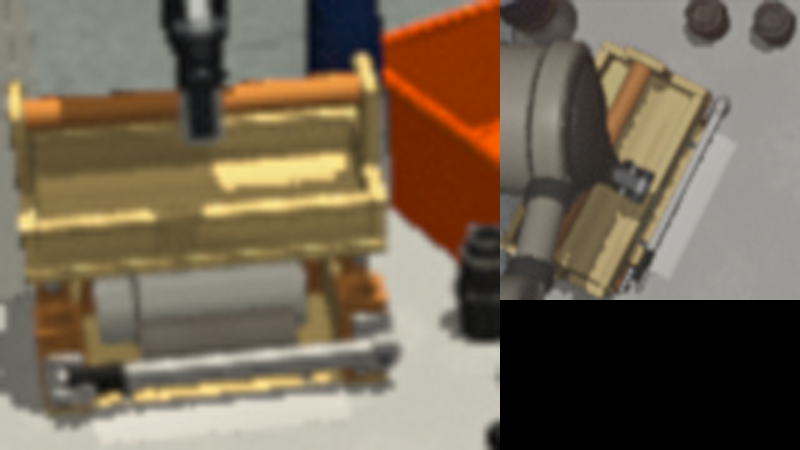

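The bar lies shut across the front with both pipes behind it. In the scene half the tray's front underside edge runs (28,275)–(385,248) and its rim (22,225)–(385,200). In the top half the rim corners are at (607,45), (708,88) and (603,295). I'll compute its offset from the sockets.

```bash
cat > m2.py <<'E'
from h import *
Sc=lambda u,v:((u+.5)/5-.5+225,(v+.5)/5-.5+115); Tc=lambda u,v:((u-500+.5)/3-.5+195,(v+.5)/3-.5+160)
s=arm.get_state(); z0=s['ee_pos'][2]-.0715; M=R.from_quat(s['tool_rot'],scalar_first=True).as_matrix()
psi=np.arctan2(M[1,1],M[0,1]); tcp=s['ee_pos'][:2]; print('psi',psi.round(4),'z0',z0.round(4),'tcp',tcp.round(4),'tilt',M[:,2].round(4))
c,sn=np.cos(psi),np.sin(psi); Rm=np.array([[c,-sn],[sn,c]])
def show(nm,n,uv,dz,loc):
    W=plane(n,uv,z0+dz)[:2]; print(nm,'tray origin - tcp (tray axes):',((W-tcp)@Rm-np.array(loc)).round(4))
show('sc under L','scene',Sc(28,277),.014,(-.048,.096)); show('sc under R','scene',Sc(385,250),.014,(-.048,-.096))
show('sc rim L','scene',Sc(20,222),.05,(-.048,.096)); show('sc rim R','scene',Sc(385,197),.05,(-.048,-.096))
show('top FR','top',Tc(710,88),.05,(-.048,-.096)); show('top FL','top',Tc(603,296),.05,(-.048,.096)); show('top BR','top',Tc(607,44),.05,(.048,-.096))
mod=np.array([(.035,.083),(.035,-.083),(-.035,.083),(-.035,-.083)])
for nm,o in(('car top',(.5072,.0454)),('car scene',(.5084,.0467)),('car tri',(.5071,.0451))): print(nm,'carrier - tcp (tray axes)',((np.array(o)-tcp)@Rm).round(4))
for n in('top','scene'):
  for z in(z0+.088,): print(n,'handle axis proj of tcp',proj(n,[*tcp,z]).round(1))
E
python3 m2.py
```

```text
psi 1.1093 z0 0.079 tcp [0.5092 0.0414] tilt [ 1.5e-03 -1.0e-04 -1.0e+00]
sc under L tray origin - tcp (tray axes): [0.0077 0.0027]
sc under R tray origin - tcp (tray axes): [0.0036 0.0046]
sc rim L tray origin - tcp (tray axes): [0.0062 0.0031]
sc rim R tray origin - tcp (tray axes): [0.0008 0.0048]
top FR tray origin - tcp (tray axes): [-0.002   0.0027]
top FL tray origin - tcp (tray axes): [-0.0012  0.0018]
top BR tray origin - tcp (tray axes): [-0.0039  0.0075]
car top carrier - tcp (tray axes) [0.0027 0.0036]
car scene carrier - tcp (tray axes) [0.0044 0.0031]
car tri carrier - tcp (tray axes) [0.0024 0.0036]
top handle axis proj of tcp [226.2 212.4]
scene handle axis proj of tcp [264.7 135.1]
```

```bash
python3 shift.py '[{"finger_gap": 0, "x": 0.0003, "y": 0.0024, "z": 0.006, "turn": -0.005}, {"finger_gap": 0, "x": 0.0003, "y": 0.0024, "z": 0.014, "turn": -0.005}, {"finger_gap": 0, "x": 0.0003, "y": 0.0024, "z": 0.016, "turn": -0.005}, {"finger_gap": 0, "x": 0.0003, "y": 0.0024, "z": 0.017, "turn": -0.005}]'|grep -E 'ee_|wr'; python3 shift.py '[{"finger_gap": 0, "z": 0.002}, {"finger_gap": 0, "z": 0.004}, {"finger_gap": 0, "z": 0.005}, {"finger_gap": 0, "z": 0.006}, {"finger_gap": 0, "z": 0.006}]'|grep -E 'ee_|wr'; python3 g.py c 0 0 0.1155 1.114
```

```text
ee_pos: [0.5094, 0.0439, 0.1325]
wrist_force: [0.4, 0.0, -4.2]
ee_pos: [0.5094, 0.0439, 0.1266]
wrist_force: [0.2, 0.6, -3.9]
t 18.85 shift [0.0027 0.0002 0.0111] turn 0.001
```

No contact force at 3 mm past the socket mouths, so the pins are entering.

```bash
python3 shift.py '[{"finger_gap": 0, "z": 0.002}, {"finger_gap": 0, "z": 0.004}, {"finger_gap": 0, "z": 0.006}, {"finger_gap": 0, "z": 0.006}]'|grep -E 'ee_|wr'; python3 shift.py '[{"finger_gap": 0, "z": 0.002}, {"finger_gap": 0, "z": 0.004}, {"finger_gap": 0, "z": 0.005}, {"finger_gap": 0, "z": 0.005}]'|grep -E 'ee_|wr'; python3 g.py c 0 0 0.1155 1.114
```

```text
ee_pos: [0.5093, 0.0439, 0.1205]
wrist_force: [-1.0, -0.1, -3.2]
ee_pos: [0.5096, 0.0441, 0.1159]
wrist_force: [0.2, 1.7, -0.4]
t 19.85 shift [ 0.0028 -0.      0.0004] turn 0.001
```

```bash
python3 shift.py '[{"finger_gap": 0, "z": 0.001}, {"finger_gap": 0, "z": 0.002}, {"finger_gap": 0, "z": 0.002}]'|grep -E 'ee_|wr'; python3 shift.py '[{"finger_gap": 0.03}, {"finger_gap": 0.05}, {"finger_gap": 0.05}]'|grep -E 'ee_|wr|gri'; python3 g.py c 0 0 0.1155 1.114
```

```text
ee_pos: [0.5098, 0.0445, 0.1156]
wrist_force: [-5.4, 4.5, 13.6]
ee_pos: [0.5096, 0.0437, 0.1135]
wrist_force: [-0.1, -0.0, 0.4]
grip_width: 0.0499
t 20.6 shift [ 0.0029  0.0003 -0.002 ] turn 0.001
```

The tray seated firmly at the expected height (TCP 0.1156 against 0.1155). I'll withdraw straight up and check by numbers from both views.

```bash
python3 shift.py '[{"finger_gap": 0.05, "z": -0.04}, {"finger_gap": 0.05, "z": -0.1}, {"finger_gap": 0.05, "z": -0.16}, {"finger_gap": 0.05, "x": 0.06, "y": -0.05, "z": -0.2}, {"finger_gap": 0.05, "x": 0.12, "y": -0.1, "z": -0.22}]'|grep -E 'ee_|wr'; python3 shift.py '[{"finger_gap": 0.05, "x": 0.06, "y": -0.05}, {"finger_gap": 0.05, "x": 0.12, "y": -0.1}, {"finger_gap": 0.05, "x": 0.12, "y": -0.1}, {"finger_gap": 0.05, "x": 0.12, "y": -0.1}]'|grep -E 'ee_|wr'
python3 - <<'E'
from h import *
mm={}
for n in('top','scene'):
    im=arm.grab_frame(n)[:,:,::-1].copy(); cv2.imwrite(f'pics/f_{n}.png',im)
    hsv=cv2.cvtColor(im,cv2.COLOR_BGR2HSV); x0,y0,x1,y1=(190,150,290,270) if n=='top' else (215,100,320,215)
    m=cv2.inRange(hsv[y0:y1,x0:x1],(5,110,60),(16,215,255)); k,l,st,ce=cv2.connectedComponentsWithStats(m)
    for i in 1+np.argsort(-st[1:,4])[:4]:
        ys,xs=np.where(l==i); r=cv2.minAreaRect(np.c_[xs,ys].astype(np.float32)); print(n,st[i,4],(np.array(r[0])+[x0,y0]).round(1),np.round(r[1],1),round(r[2],1))
    c,s=np.cos(1.114),np.sin(1.114); A=[np.array([.5071,.0453])+np.array([[c,-s],[s,c]])@[0,y] for y in(-.088,0,.088)]
    print(n,'expected handle R,mid,L',[proj(n,[*a,.132]).round(1).tolist() for a in A])
    old=cv2.imread(f'pics/{n}0.png'); b=(250,155,300,185) if n=='top' else (312,155,345,200)
    print(n,'coupling-region change',np.abs(im[b[1]:b[3],b[0]:b[2]].astype(int)-old[b[1]:b[3],b[0]:b[2]]).max(2).__gt__(50).sum())
E
```

```text
ee_pos: [0.3967, 0.0162, 0.322]
wrist_force: [0.8, -1.0, 0.2]
ee_pos: [0.2444, -0.0206, 0.3211]
wrist_force: [0.5, 0.4, 0.1]
top 581 [244. 154.] [76.  8.] -0.0
top 495 [227.2 215.1] [ 7.2 71.6] 26.9
top 2 [230.5 150. ] [1. 0.] 180.0
top expected handle R,mid,L [[243.9, 182.7], [227.8, 214.5], [211.3, 246.7]]
top coupling-region change 76
scene 383 [263.5 145.1] [ 6.1 65.5] 85.1
scene 31 [236.5 184. ] [9. 4.] -0.0
scene 22 [297. 179.] [6. 8.] 90.0
scene 20 [309.9 118.6] [ 0.9 19. ] 71.6
scene expected handle R,mid,L [[296.4, 143.2], [264.0, 145.9], [230.9, 148.7]]
scene coupling-region change 5
```

The handle sits where a seated tray should in both views (top (227.2,215.1) against (227.8,214.5), scene (263.5,145.1) against (264.0,145.9)), and it is level. The couplings are unchanged in the scene view. The top-view change in that area fits the bar no longer standing there. I'll hand in the job.

```bash
python3 -c "
from cell import arm
print(arm.close_job())"
```

```text
the job is handed in; nothing more can be done
None
```

I handed the job in at about 22 s: thick pipe then thin pipe rolled in, bar shut across the front, tray seated level on the carrier posts, and both couplings standing in the final camera check.

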